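# Lid on and clips shut on a packed seasoning box

## Robot

A 6-joint arm with a two-finger parallel gripper is mounted at the origin on the work surface; the furniture and walls round the work are solid. World frame = base frame: x ahead of the robot, y to its left, z up, the work surface at z = 0. Lengths are in m, angles in rad, forces in N, time in s.
With the tool pointing down it reaches from about 0.35 to 1 m from the base axis. Payload 7.1 kg.
Tool frame: the origin (TCP) lies midway between the tips of the shut fingers; the grasp point (between the pads) lies 19 mm behind it (arm.grasp_offset is the distance from the TCP to the grasp point, in m); z points along the fingers, y is the direction in which the jaws open and shut (so a half turn about z gives the same grasp; the last joint's range is limited). The gripper opens to 85 mm and grips with 20 to 120 N. Pads are 22 mm wide; open, the fingers measure 114 mm over their backs; the gripper's body (76 mm by 85 mm) begins 54 mm behind the grasp point. The pads swing forward as they close: fully open they stand 13 mm farther back than shut.
Start: joints at [1.224, 0.423, 1.63, -0, 1.089, -0.019], TCP at [0.201, 0.592, 0.231] pointing down, gripper open.
Joint ranges: [-3, 3], [-0.9, 2.11], [0.09, 2.58], [-1.31, 4.45], [0.11, 2.69], [-2.54, 2.54]. Speed limits (rad/s): [2.39, 2.39, 3.01, 3.14, 3.14, 3.14].

## Interface

Orientations are given as a unit quaternion [x, y, z, w].
In Python, from workcell import arm gives the robot as it stands.
- The arm moves only by the shell command python3 -m handwheel 'ROWS' [FORCE]. ROWS is JSON, a list that holds one entry, the list of rows, each a list of 7 numbers: the shift along the world's x, y, z in m, then the turn, a rotation vector about the world's x, y, z in degrees, then the opening, from 0 (shut) to 1 (fully open). In form: [[[x, y, z, ax, ay, az, jaw], ...]]. A call has 1 to 12 rows; each row is the pose to reach, as a shift and turn from the pose measured when the call began; what a row does not reach only later rows make up. A row lasts 1/10 s, in which the tool goes at most 50 mm and 8.59 degrees, less where a joint would pass 70% of its speed; a pose out of reach is approached as far as the arm can. A call with a gripper value outside its range is refused whole. The fingers move at their own pace and stop on an object; FORCE is the grip in N (left out, the last holds). Time passes only in rows, so rows that repeat a pose let the fingers close. It gives the time, the measured TCP pose, the force and the opening at its end, in the units of the state.
- arm.observe(): the state, without advancing time (a new reading comes with each control period).
- arm.camera(name): name is "scene" or "side" or "wrist"; returns (picture, depth): 400x640x3 uint8, red, green, blue; 400x640 float32, m along the optical axis (not along the pixel's ray), 0 where there is no reading.
- arm.get_calibration(name): a dict with "vertical_fov" (degrees; the focal length in pixels is half the picture's height over the tangent of half this angle, whatever the lens; pixels are square), "cx", "cy" (the principal point, pixels), "rvec" (rotation vector, rad) and "tvec" (3), from world to camera coordinates, as OpenCV has them. Camera axes: x right, y down, z forward; pixel columns grow to the right and rows downward; lengths in m; the calibration is good to about 2 mm. A picture is of the moment at which its call begins: read the wrist's pose just before it. get_calibration takes no time and is no camera call; for the wrist camera it gives the pose at the moment of the call.
- arm.close_job(): hands the job in, once; it reports no verdict.
The state is a dict: "clock": time; "joint_pos": joint angles; "dq": joint speeds; "joint_torque": joint torques, N m; "eef_pos": TCP position; "tcp_rot": TCP orientation; "force": force on the tool from outside, world axes, zero at the start; "moment": the same for the moment, N m; "opening": finger opening in m.
Only numpy, scipy, OpenCV 4.12 (cv2) and the standard library are available. Lean on these libraries where they do the work, as an engineer would, in place of code of your own. Each camera call takes 0.05 s, during which the arm holds its last target. There are 200 camera calls.

## Task

The steel seasoning box is packed for the outside catering job. Put its lid on so that it sits fully down on the rim all round, then push both end clips shut until they have snapped over the lid's edge. Leave the other things on the worktop where they are.

Things in the scene. Friction and masses are not known exactly. Their poses are not given: they have to be found in the camera images.
- box: Fixed steel box with round corners, 130 mm (its x) by 190 mm (its y), origin at the centre of its underside, z up. It stands in the left or right half of the work area, turned up to 20 degrees, the lid in the other half. One spring clip at the middle of each end (+y, -y). Its load (jars, a timer) stays at least 15 mm below the rim.
- box_rim (a point): Centre of the box's mouth at the rim's top, 125 mm above the worktop; axes as the box. The opening is 124 mm (x) by 184 mm (y); the flat turned-out rim is 150 x 210 mm outside.
- lid_handle (a point): Middle of the lid's handle: a straight bar along the lid's y, 100 mm long, 10 mm wide (x), 12 mm high, on two posts 84 mm apart, with 20 mm free below it. 41 mm above the worktop at the start (the lid, 280 to 520 g, lies right way up on its plug); 31 mm above box_rim once seated. z up.
- lid_seat (a point): Centre of the underside of the lid's plate, 31 mm below the handle's middle; meets box_rim when seated, either way round. Plate 148 mm (x) by 208 mm (y), 3 mm thick, with a bead 1.5 mm proud at its edge. Below it a tapered plug 10 mm deep, 119 x 179 mm at the top, 112 x 172 mm at the foot: 2.5 mm of play each side in the box's opening.
- clip_left (a joint): Hinge (rad) of the clip at the box's +y end. 0: upright, shut, hook over the lid's edge; grows as it opens outwards, at most 0.7, starts at 0.45 to 0.65. Pin along the box's x, 103.5 mm from its centre, 37 mm below the rim. It stays where it is left. Near the end it takes up to 10 N at the tab as the hook springs over the lid's bead, snaps down behind it and meets a firm stop.
- clip_right (a joint): Hinge of the same clip at the box's -y end.
- clip_left_tab (a point): Middle of the outer face of the black thumb tab at the top of the +y end's clip, 40 mm wide, 14 mm high. This point is 55 mm above the pin and 10 mm outside it when shut. y points away from the box, z along the clip to its top edge, which is 4 mm further. A level push on the smooth tab towards the box closes the clip.
- clip_right_tab (a point): The same point on the clip at the -y end; y points away from the box.
- timer: Bystander: round kitchen timer with a red top, 64 mm across, 36 mm high. Origin at the centre of its underside.
- nut_jar: Bystander: glass jar with a dark screw cap, 90 mm across, 140 mm high. Origin at the centre of its underside.
- probe: Bystander: cream hand thermometer, 165 x 52 x 22 mm. Origin at the centre of its underside.
There are look-alikes about, which are no part of the job. Of the things shaped like the part that bears lid_handle, the bare steel one is meant.

How it is judged:
On the way, in this order (a step that is already met when the one before it is completed fails the run):
1. the lid lies fully down on the box's rim (x of lid_seat in the frame of box_rim between -0.005 and 0.005 m and y of lid_seat in the frame of box_rim between -0.005 and 0.005 m and z of lid_seat in the frame of box_rim between -0.003 and 0.003 m and angle between the y axis of lid_seat and the y axis of box_rim, either way round below 0.06 rad), for 0.2 s.
2. both clips are shut over the lid (all of step 1 and value of joint each of clip_left, clip_right below 0.08 rad), for 0.2 s.
At the end, for the whole second after the job is handed in: The lid is down on the rim (within 3 mm in height, 5 mm sideways, 3 degrees of turn) and both clips are shut (within 0.08 rad of upright), at rest (all of step 2 and velocity of joint each of clip_left, clip_right below 0.05 rad/s); the robot touches nothing.
It fails at once if the round kitchen timer with a red top is pushed more than 40 mm (distance of timer from where it was at the start of the episode above 0.04 m).
It fails at once if the glass jar with a dark screw cap is pushed more than 40 mm (distance of nut_jar from where it was at the start of the episode above 0.04 m).
It fails at once if the cream hand thermometer is pushed more than 40 mm (distance of probe from where it was at the start of the episode above 0.04 m).
It also fails if it takes over 54 s, if anything falls off the work surface, if the arm or the gripper's body presses on something with over 40 N, if the wrist force passes 120 N, or if a joint passes its speed limit or range.

## Working session

There is one attempt and no reset: what is moved stays moved. The work goes in short steps, Python scripts to look and compute and a shell command to move; the robot and the scene stay as the last step left them, time stands still between calls to the robot, and variables do not carry over. Pictures are saved under pics/ and viewed, about 8 in all and at most 12, crops included, and the job is handed in when it is done.

```bash
mkdir -p pics; ls
cat > h.py <<'E'
import numpy as np,cv2
from workcell import arm
def cal(n):
    c=arm.get_calibration(n);f=200/np.tan(np.radians(c["vertical_fov"])/2)
    R=cv2.Rodrigues(np.array(c["rvec"],float))[0];return f,c["cx"],c["cy"],R,np.array(c["tvec"],float).ravel()
def ray(k,u,v):
    f,cx,cy,R,t=k
    return -R.T@t, np.stack([(np.asarray(u,float)-cx)/f,(np.asarray(v,float)-cy)/f,np.ones(np.shape(u))],-1)@R
def onz(k,u,v,z):
    o,d=ray(k,u,v);return o+d*((z-o[2])/d[...,2])[...,None]
def cloud(k,D):
    v,u=np.mgrid[0:400,0:640];o,d=ray(k,u,v);P=o+d*D[...,None];P[D<=0]=np.nan;return P
def proj(k,P):
    f,cx,cy,R,t=k;q=np.asarray(P)@R.T+t;return np.stack([cx+f*q[...,0]/q[...,2],cy+f*q[...,1]/q[...,2]],-1)
E
python3 - <<'E'
from h import *
for n in("scene","side"):
    k=cal(n);I,D=arm.camera(n);np.savez(n+"0.npz",I=I,D=D);cv2.imwrite(f"pics/{n}0.png",I[...,::-1])
    print(n,(-k[3].T@k[4]).round(3),k[0],k[3][2].round(2))
print(arm.observe())
E
```

```text
pics
scene [-0.405 -0.674  1.27 ] 480.82964338329276 [ 0.57  0.41 -0.72]
side [-0.146 -1.176  1.005] 473.65055190028784 [ 0.42  0.73 -0.55]
{'clock': 0.1, 'joint_pos': array([ 1.22401148e+00,  4.23760681e-01,  1.63060917e+00, -2.01315641e-05,
        1.08861503e+00, -1.90166656e-02]), 'dq': array([ 0.00179657, -0.00157464, -0.00270948, -0.00083787, -0.00100435,
        0.00200861]), 'joint_torque': array([-9.20526472e-04, -5.58424079e+01, -2.82444084e+01,  4.32566793e-06,
        3.09139192e-03,  2.07950180e-06]), 'eef_pos': array([0.20102866, 0.59126337, 0.2306275 ]), 'tcp_rot': array([ 1.63146825e-01,  9.86601555e-01, -6.86124017e-04, -1.17844832e-04]), 'force': array([ 0.06716489,  0.67947391, -0.29741431]), 'moment': array([0.02046018, 0.07051814, 0.01235216]), 'opening': 0.08549842346319697}
```

View pics/scene0.png

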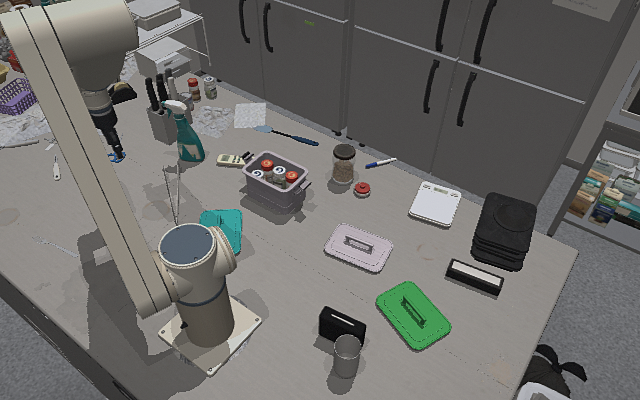

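View pics/side0.png

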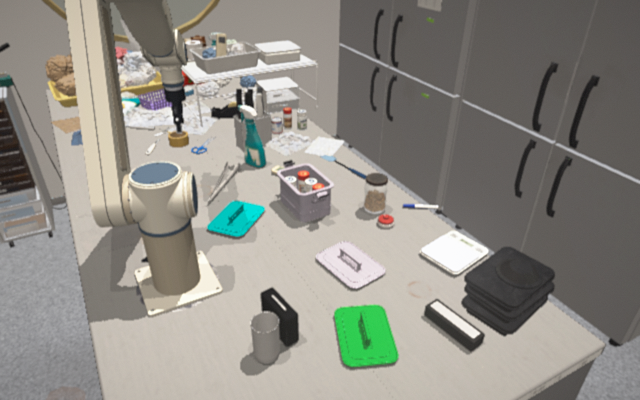

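The scene view shows the bare steel lid at about (358,247), the box at (277,180), the jar at (343,163), the timer at (362,189) and the probe at (232,159). The cyan and green lids are the look-alikes. Next I measure the lid and box from depth.

```bash
cat > m.py <<'E'
from h import *
def rect(P):
    r=cv2.minAreaRect((P[:,:2]*1000).astype(np.float32));b=cv2.boxPoints(r)/1000
    e=[b[1]-b[0],b[2]-b[1]];L=e[0] if np.hypot(*e[0])>np.hypot(*e[1]) else e[1]
    return np.array(r[0]).round(1),np.array(r[1]).round(1),round(float(np.degrees(np.arctan2(L[1],L[0]))%180),2),len(P)
def comp(m,seed):
    n,l=cv2.connectedComponents(m.astype(np.uint8));ys,xs=np.where(m);i=np.argmin((xs-seed[0])**2+(ys-seed[1])**2);return l==l[ys[i],xs[i]]
E
python3 - <<'E'
from m import *
for n,ls,bs in(("scene",(358,260),(250,163)),("side",(350,278),(283,178))):
    z=np.load(n+"0.npz");P=cloud(cal(n),z["D"]);Z=P[...,2]
    print(n,"table z",np.nanmedian(P[280:300,230:300,2]) if n=="scene" else np.nanmedian(P[280:300,230:260,2]))
    m=comp((Z>.007)&(Z<.08),ls);Q=P[m];print("lid",rect(Q),Q[:,2].max())
    print(np.percentile(Q[:,2],[5,25,50,75,95]))
    h=Q[Q[:,2]>.037];print(" handle",rect(h))
    near=np.hypot(P[...,0]-.53,P[...,1]-.2)<.35
    m=comp((Z>.115)&(Z<.14),bs);Q=P[m];print("rim",rect(Q),np.median(Q[:,2]),Q[:,2].max())
    C=P[bs[1],bs[0]];print(C)
    for nm,s in (("jar",(343,163) if n=="scene" else (375,190)),("timer",(362,187) if n=="scene" else (385,219)),("probe",(232,159))):
        print(nm,P[s[1],s[0]].round(3))
k=cal("scene")
z=np.load("scene0.npz")["I"];s=np.load("side0.npz")["I"]
a=cv2.resize(z[130:230,220:330],None,fx=5,fy=5,interpolation=2);b=cv2.resize(s[150:250,250:300+50],None,fx=5,fy=5,interpolation=2)[:, :245*2]
cv2.imwrite("pics/crop0.png",np.hstack([a[:,:400],b[:500,:390]])[...,::-1])
E
```

```text
scene table z 0.0013310083377134907
lid (array([ 514.8, -182.8]), array([162.6, 209.9]), 99.68, 2114) 0.05492202597387141
[0.01057637 0.0136844  0.01596191 0.01827184 0.03830602]
 handle (array([ 508.5, -184.2]), array([15.1, 99.9]), 96.93, 111)
rim (array([543.8, 201.5]), array([157.9, 215.8]), 90.51, 621) 0.12581772762323729 0.13625301208469676
[0.51762763 0.29569808 0.12743128]
jar [0.735 0.037 0.112]
timer [ 0.741 -0.049  0.036]
probe [0.579 0.459 0.021]
side table z -0.0012181545042020403
lid (array([ 508.4, -185.4]), array([151.1, 213.2]), 99.23, 1891) 0.04916938586325803
[0.00907592 0.0110753  0.01278959 0.01480069 0.0370228 ]
 handle (array([ 507.7, -187.2]), array([ 14.3, 101.2]), 99.52, 95)
rim (array([541.1, 195.8]), array([156. , 291.9]), 91.19, 550) 0.1227979835370796 0.13641141454154893
[0.47435615 0.24248172 0.12044467]
jar [0.741 0.023 0.11 ]
timer [ 0.737 -0.058  0.032]
probe [ 0.431  0.715 -0.007]
```

View pics/crop0.png

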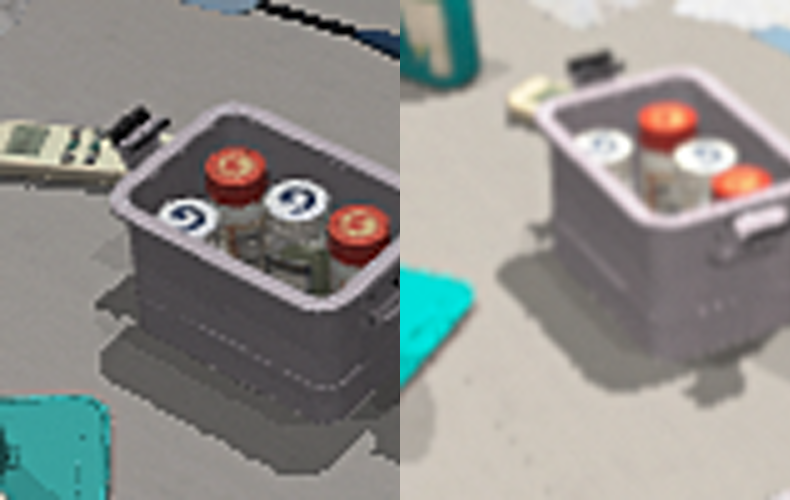

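```bash
python3 - <<'E'
from h import *
k=cal("wrist");o=-k[3].T@k[4];print(o,k[0],k[1:3],k[3].round(3), arm.observe()["clock"])
E
python3 -m handwheel '[[[0.02,-0.01,0.05,0,0,-5,1],[0.05,-0.03,0.1,0,0,-12,1],[0.08,-0.06,0.14,0,0,-20,1],[0.3,-0.39,0.22,0,0,-71,1],[0.3,-0.39,0.22,0,0,-71,1],[0.3,-0.39,0.22,0,0,-71,1],[0.3,-0.39,0.22,0,0,-71,1],[0.3,-0.39,0.22,0,0,-71,1],[0.3,-0.39,0.22,0,0,-71,1],[0.3,-0.39,0.22,0,0,-71,1],[0.3,-0.39,0.22,0,0,-71,1],[0.3,-0.39,0.22,0,0,-71,1]]]' 40
```

```text
[0.1272943  0.61820607 0.37351285] 345.1200961041438 (317.6745756992828, 201.53882217814441) [[ 0.321  0.947 -0.002]
 [ 0.902 -0.305  0.304]
 [ 0.287 -0.1   -0.953]] 0.1
clock: 1.3
eef_pos: [0.5027, 0.1982, 0.4514]
tcp_rot: [0.707, 0.707, -0.0, 0.0]
force: [1.0, 0.1, 0.4]
opening: 0.0853
```

Run:
```python
from m import *
k=cal("wrist");I,D=arm.camera("wrist");np.savez("w1.npz",I=I,D=D);cv2.imwrite("pics/w1.png",I[...,::-1])
o=arm.observe();print(o["tcp_rot"],(-k[3].T@k[4]).round(3))
P=cloud(k,D);Z=P[...,2]
m=(Z>.115)&(Z<.135)&(P[...,1]<.4)&(P[...,0]<.7);ys,xs=np.where(m);print(m.sum(),xs.min(),xs.max(),ys.min(),ys.max());Q=P[m];print(rect(Q),np.median(Q[:,2]))
```

```text
[ 7.07104174e-01  7.07108861e-01 -6.35100946e-05  8.61532468e-04] [0.503 0.278 0.594]
7063 0 404 35 313
(array([344.1,  89.5]), array([664.5, 270.3]), 29.11, 7063) 0.12538548147938527
```

View pics/w1.png

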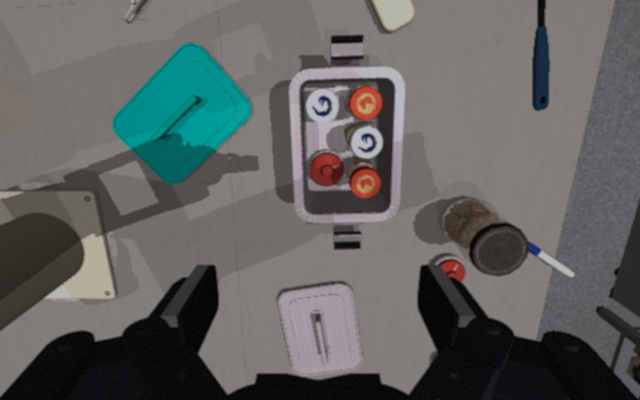

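Wrist view: the rim is centred near (348,145), the clips are at (347,46) and (347,237), and the lid handle is at (319,335). The jar stands at (490,240), clear of the box. I fit the rim and lid from the depth masks, cast onto planes.

Run:
```python
from m import *
z=np.load("w1.npz");I,D=z["I"],z["D"];k=cal("wrist");P=cloud(k,D);Z=P[...,2]
v,u=np.mgrid[0:400,0:640]
m=comp((Z>.117)&(Z<.135)&(u>275)&(u<420)&(v>55)&(v<232),(298,150))
m=cv2.morphologyEx(m.astype(np.uint8),cv2.MORPH_OPEN,np.ones((3,3)))
c,h=cv2.findContours(m,cv2.RETR_CCOMP,cv2.CHAIN_APPROX_NONE)
for ci,hh in zip(c,h[0]):
    if len(ci)>100:
        p=ci[:,0];print("outer" if hh[3]<0 else "inner",rect(onz(k,p[:,0],p[:,1],.125)))
# sides line fit: outer edges by fitting rows
Q=onz(k,*np.where(m)[::-1],.125);print("centroid",Q.mean(0))
ys,xs=np.where(m)
L=[];R=[]
for r in range(90,200,2):
    w=xs[ys==r];L.append((w.min()-.5,r));R.append((w.max()+.5,r))
for e in (L,R):
    e=np.array(e);q=onz(k,e[:,0],e[:,1],.125);f=np.polyfit(q[:,1],q[:,0],1,);print("side",np.median(q[:,0]).round(4),"yaw",np.degrees(-f[0]).round(2),np.polyval(f,.2).round(4))
T=[];B=[]
for cc in range(315,385,2):
    w=ys[xs==cc];T.append((cc,w.min()-.5));B.append((cc,w.max()+.5))
for e in (T,B):
    e=np.array(e);q=onz(k,e[:,0],e[:,1],.125);f=np.polyfit(q[:,0],q[:,1],1);print("end",np.median(q[:,1]).round(4),"yaw",np.degrees(f[0]).round(2),np.polyval(f,.542).round(4))
for nm,mm in(("clip+",(u>325)&(u<370)&(v>30)&(v<66)),("clip-",(u>325)&(u<370)&(v>224)&(v<252))):
    q=mm&(Z>.09)&(I.max(2)<90);W=P[q];print(nm,np.c_[W.min(0),np.median(W,0),W.max(0)].T.round(4).tolist(),len(W))
m=comp((Z>.007)&(Z<.05)&(u>265)&(u<372)&(v>275)&(v<385),(300,330));a=P[m];print("lid",rect(a));print("handle",rect(a[a[:,2]>.036]))
```

```text
outer (array([543.5, 199.8]), array([150.2, 210.4]), 91.56, 483)
inner (array([544.3, 199.4]), array([129.2, 186.9]), 91.54, 432)
centroid [0.54515641 0.20741336 0.125     ]
side 0.4682 yaw 1.57 0.4683
side 0.6185 yaw 1.58 0.6187
end 0.3046 yaw 1.51 0.305
end 0.0952 yaw 1.56 0.0944
clip+ [[0.5203, 0.3111, 0.09], [0.5395, 0.3339, 0.1315], [0.5598, 0.3411, 0.1367]] 489
clip- [[0.5267, 0.0535, 0.0973], [0.5451, 0.0731, 0.1266], [0.5672, 0.0826, 0.1339]] 445
lid (array([ 510.6, -184.7]), array([148.1, 209.9]), 98.84, 6290)
handle (array([ 510.9, -184.7]), array([ 10.1, 101. ]), 98.93, 230)
```

```bash
python3 -m handwheel '[[[0.008,-0.383,-0.25,0,0,8.9,1],[0.008,-0.383,-0.25,0,0,8.9,1],[0.008,-0.383,-0.25,0,0,8.9,1],[0.008,-0.383,-0.25,0,0,8.9,1],[0.008,-0.383,-0.25,0,0,8.9,1],[0.008,-0.383,-0.25,0,0,8.9,1],[0.008,-0.383,-0.25,0,0,8.9,1],[0.008,-0.383,-0.25,0,0,8.9,1],[0.008,-0.383,-0.25,0,0,8.9,1],[0.008,-0.383,-0.25,0,0,8.9,1],[0.008,-0.383,-0.25,0,0,8.9,1],[0.008,-0.383,-0.25,0,0,8.9,1]]]'
python3 - <<'E'
from m import *
k=cal("wrist");I,D=arm.camera("wrist");P=cloud(k,D);Z=P[...,2]
o=arm.observe();print(o["eef_pos"],o["tcp_rot"],o["clock"])
m=(Z>.033)&(Z<.055)&(abs(P[...,0]-.511)<.05)&(abs(P[...,1]+.185)<.07);print(m.sum(),rect(P[m]),np.median(P[m][:,2]))
cv2.imwrite("pics/w2.png",I[...,::-1])
E
```

```text
clock: 2.55
eef_pos: [0.5121, -0.1852, 0.2022]
tcp_rot: [0.65, 0.76, 0.0, 0.001]
force: [-0.0, 0.4, -0.2]
opening: 0.0856
[ 0.51238143 -0.18498061  0.20264498] [6.49777314e-01 7.60123527e-01 3.09247334e-04 1.25317481e-03] 2.6
1215 (array([ 509.3, -182.8]), array([ 9.7, 99.1]), 99.06, 1215) 0.04713954652781638
```

```bash
python3 -m handwheel '[[[-0.002,0.001,-0.05,0,0,0,1],[-0.002,0.001,-0.09,0,0,0,1],[-0.002,0.001,-0.13,0,0,0,1],[-0.002,0.001,-0.16,0,0,0,1],[-0.002,0.001,-0.178,0,0,0,1],[-0.002,0.001,-0.178,0,0,0,1],[-0.002,0.001,-0.178,0,0,0,0],[-0.002,0.001,-0.178,0,0,0,0],[-0.002,0.001,-0.178,0,0,0,0],[-0.002,0.001,-0.178,0,0,0,0],[-0.002,0.001,-0.178,0,0,0,0],[-0.002,0.001,-0.178,0,0,0,0]]]' 60
```

```text
clock: 3.8
eef_pos: [0.5107, -0.1841, 0.0254]
tcp_rot: [0.65, 0.76, 0.0, 0.002]
force: [-1.5, 1.1, 5.9]
opening: 0.0089
```

```bash
python3 -m handwheel '[[[0,0,0.02,0,0,0,0],[0,0,0.06,0,0,0,0],[0,0,0.11,0,0,0,0],[0,0,0.16,0,0,0,0],[0.003,0.035,0.19,0,0,-2,0],[0.006,0.08,0.2,0,0,-3,0],[0.01,0.13,0.2,0,0,-4,0],[0.015,0.175,0.2,0,0,-5,0],[0.02,0.22,0.2,0,0,-6,0],[0.025,0.265,0.2,0,0,-7,0],[0.03,0.31,0.2,0,0,-7.3,0],[0.033,0.35,0.2,0,0,-7.3,0]]]'
python3 -m handwheel '[[[0,0.017,-0.01,0,0,0,0],[0,0.034,-0.02,0,0,0,0],[0,0.034,-0.02,0,0,0,0],[0,0.034,-0.02,0,0,0,0]]]'
python3 - <<'E'
from m import *
o=arm.observe();print(o["eef_pos"],o["tcp_rot"],o["force"],o["clock"])
k=cal("wrist");I,D=arm.camera("wrist");P=cloud(k,D);Z=P[...,2];np.savez("w3.npz",I=I,D=D)
cv2.imwrite("pics/w3.png",I[...,::-1])
n="side";k=cal(n);I2,D2=arm.camera(n);cv2.imwrite("pics/s3.png",np.hstack([cv2.resize(I[:, :],(400,250)),I2[130:380,150:550]])[...,::-1]);np.savez("s3.npz",I=I2,D=D2)
E
```

```text
clock: 5.0
eef_pos: [0.5431, 0.1679, 0.2248]
tcp_rot: [0.697, 0.717, -0.0, 0.001]
force: [0.5, -0.8, -4.9]
opening: 0.0086
clock: 5.4
eef_pos: [0.5423, 0.2013, 0.2039]
tcp_rot: [0.697, 0.717, -0.001, 0.001]
force: [-0.7, -1.2, -4.2]
opening: 0.0088
[0.5423378  0.20132777 0.20385697] [ 0.69674597  0.71731636 -0.00117192  0.00095994] [-0.66080322 -1.24884143 -4.17911924] 5.4
```

View pics/s3.png

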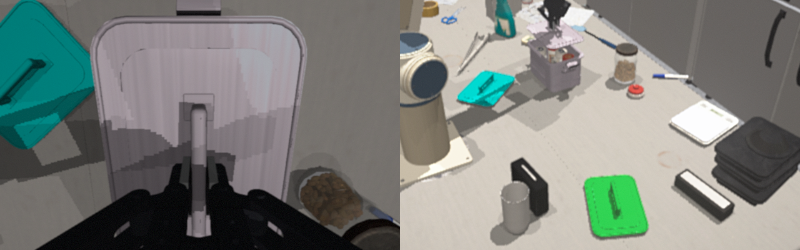

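Run:
```python
from m import *
z=np.load("w3.npz");I,D=z["I"],z["D"];k=cal("wrist");P=cloud(k,D);Z=P[...,2]
v,u=np.mgrid[0:400,0:640]
m=(Z>.17)&(Z<.205)&(u>130)&(u<500)&(v<330);print(m.sum(),np.median(Z[m]))
m=comp(m,(250,150));Q=P[m];med=np.median(Q,0)
A=np.c_[Q[:,:2]-med[:2],np.ones(len(Q))];print("plane",np.linalg.lstsq(A,Q[:,2],rcond=None)[0].round(4),med.round(4))
zp=.191
ys,xs=np.where(m);S=[]
for s in(-1,1):
    e=[]
    for r in range(90,260,4):
        w=xs[ys==r]
        e.append(((w.min()-.5) if s<0 else w.max()+.5,r))
    e=np.array(e);q=onz(k,e[:,0],e[:,1],zp);f=np.polyfit(q[:,1],q[:,0],1);S.append(np.polyval(f,.2));print("side",s,np.degrees(-f[0]).round(2),np.polyval(f,.2).round(4),np.abs(np.polyval(f,q[:,1])-q[:,0]).max().round(4))
e=np.array([(c,ys[xs==c].min()-.5) for c in range(200,430,4)]);q=onz(k,e[:,0],e[:,1],zp);f=np.polyfit(q[:,0],q[:,1],1)
print("end yaw",np.degrees(f[0]).round(2),"y end",np.polyval(f,.543).round(4),"centre y",np.polyval(f,.543)-.104,"centre x",np.mean(S),np.diff(S))
```

```text
82642 0.1938375602655676
plane [-0.0006 -0.0064  0.1937] [0.5405 0.2554 0.1938]
side -1 1.55 0.468 0.0003
side 1 1.65 0.6178 0.0002
end yaw 1.64 y end 0.3063 centre y 0.2023229761875504 centre x 0.5428866566582284 [0.14984269]
```

```bash
python3 -m handwheel '[[[0.001,-0.002,-0.02,0,0,0,0],[0.001,-0.002,-0.04,0,0,0,0],[0.001,-0.002,-0.05,0,0,0,0],[0.001,-0.002,-0.055,0,0,0,0],[0.001,-0.002,-0.059,0,0,0,0],[0.001,-0.002,-0.059,0,0,0,0]]]'
```

```text
clock: 6.1
eef_pos: [0.5443, 0.1987, 0.1459]
tcp_rot: [0.697, 0.717, -0.0, 0.001]
force: [0.0, 0.1, -3.7]
opening: 0.0083
```

```bash
python3 -m handwheel '[[[0,0,-0.002,0,0,0,0],[0,0,-0.004,0,0,0,0],[0,0,-0.0055,0,0,0,0],[0,0,-0.006,0,0,0,0],[0,0,-0.006,0,0,0,0]]]'
```

```text
clock: 6.6
eef_pos: [0.5443, 0.1988, 0.1402]
tcp_rot: [0.697, 0.717, -0.0, 0.001]
force: [-1.5, 0.5, -0.0]
opening: 0.0087
```

```bash
python3 -m handwheel '[[[0,0,-0.0005,0,0,0,0.5],[0,0,-0.0005,0,0,0,1],[0,0,-0.0005,0,0,0,1],[0,0,-0.0005,0,0,0,1],[0,0,-0.0005,0,0,0,1],[0,0,0.05,0,0,0,1],[0,0,0.1,0,0,0,1],[0,-0.01,0.15,0,0,0,1],[0,-0.03,0.2,0,0,0,1],[0,-0.04,0.25,0,0,0,1],[0,-0.04,0.25,0,0,0,1],[0,-0.04,0.25,0,0,0,1]]]'
python3 - <<'E'
from m import *
o=arm.observe();print(o["eef_pos"],o["tcp_rot"],o["force"],o["clock"])
k=cal("wrist");I,D=arm.camera("wrist");P=cloud(k,D);Z=P[...,2];np.savez("w4.npz",I=I,D=D)
cv2.imwrite("pics/w4.png",I[...,::-1])
v,u=np.mgrid[0:400,0:640]
m=(Z>.115)&(Z<.135)&(abs(P[...,0]-.5435)<.08)&(abs(P[...,1]-.2)<.112)&(I.min(2)>70)
Q=P[m];A=np.c_[Q[:,:2]-[.5435,.2],np.ones(len(Q))];print("plane",np.linalg.lstsq(A,Q[:,2],rcond=None)[0].round(4),rect(Q))
h=P[(Z>.148)&(Z<.165)&(abs(P[...,0]-.5435)<.05)&(abs(P[...,1]-.2)<.08)];print("handle",rect(h),np.median(h[:,2]))
for s in(1,-1):
    W=P[(abs(P[...,0]-.5435)<.04)&((P[...,1]-.2)*s>.111)&((P[...,1]-.2)*s<.16)&(Z>.1)&(I.max(2)<90)]
    if len(W):print(s,np.percentile(W,[2,50,98],axis=0).round(4).tolist(),len(W))
E
```

```text
clock: 7.8
eef_pos: [0.545, 0.1587, 0.3922]
tcp_rot: [0.698, 0.717, 0.002, 0.002]
force: [-0.7, 0.1, -0.3]
opening: 0.0856
[0.54500248 0.15867493 0.39221086] [0.69753173 0.71654767 0.00165979 0.00248324] [-0.65465543  0.07144149 -0.30623042] 7.8
plane [ 0.0027 -0.0028  0.1292] (array([542.4, 201.3]), array([151.6, 210.5]), 91.65, 22948)
handle (array([543.9, 199.3]), array([ 9.8, 98.9]), 91.76, 912) 0.16186525833961232
1 [[0.5191, 0.3153, 0.1002], [0.5383, 0.3176, 0.1317], [0.5575, 0.3206, 0.134]] 231
-1 [[0.5266, 0.0569, 0.1008], [0.5445, 0.065, 0.1279], [0.5641, 0.0834, 0.1321]] 555
```

View pics/w4.png

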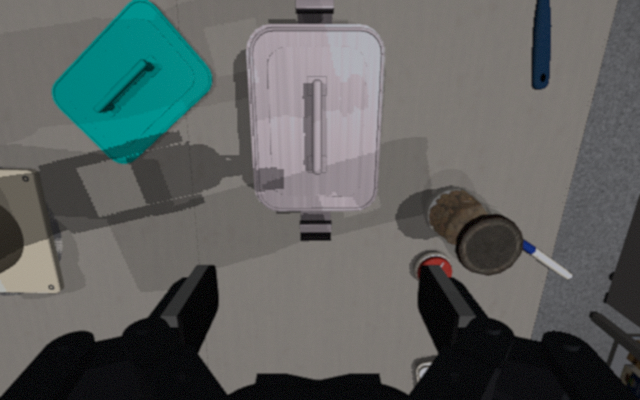

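The w4 view shows the lid flat on the box with the plate level at about 0.129. The handle is at (318,125), and the open -y clip tab is at (315,235). Next I push the -y clip with the shut fingers.

```bash
python3 -m handwheel '[[[0.003,-0.05,0,0,0,0,0],[0.003,-0.1,0,0,0,0,0],[0.003,-0.134,-0.03,0,0,0,0],[0.003,-0.134,-0.08,0,0,0,0],[0.003,-0.134,-0.13,0,0,0,0],[0.003,-0.134,-0.18,0,0,0,0],[0.003,-0.134,-0.23,0,0,0,0],[0.003,-0.134,-0.26,0,0,0,0],[0.003,-0.134,-0.274,0,0,0,0],[0.003,-0.134,-0.274,0,0,0,0],[0.003,-0.134,-0.274,0,0,0,0]]]'
python3 -m handwheel '[[[0,0.005,0,0,0,0,0],[0,0.01,0,0,0,0,0],[0,0.015,0,0,0,0,0],[0,0.02,0,0,0,0,0],[0,0.025,0,0,0,0,0],[-0.001,0.03,0,0,0,0,0],[-0.001,0.035,0,0,0,0,0],[-0.001,0.035,0,0,0,0,0]]]'
```

```text
clock: 8.95
eef_pos: [0.5475, 0.0249, 0.1164]
tcp_rot: [0.697, 0.717, 0.0, 0.002]
force: [0.7, 0.2, 0.5]
opening: 0.0001
clock: 9.75
eef_pos: [0.5463, 0.0605, 0.1163]
tcp_rot: [0.697, 0.717, 0.0, 0.001]
force: [-0.0, -0.3, -1.6]
opening: -0.0002
```

```bash
python3 -m handwheel '[[[0,0.003,0,0,0,0,0],[0,0.006,0,0,0,0,0],[0,0.009,0,0,0,0,0],[0,0.011,0,0,0,0,0],[0,0.011,0,0,0,0,0]]]'
python3 -m handwheel '[[[0,0.001,0,0,0,0,0],[0,0.002,0,0,0,0,0],[0,0.003,0,0,0,0,0],[0,0.003,0,0,0,0,0]]]'
```

```text
clock: 10.25
eef_pos: [0.5464, 0.0717, 0.1163]
tcp_rot: [0.697, 0.717, 0.0, 0.001]
force: [-0.1, -0.2, 0.4]
opening: 0.0002
clock: 10.65
eef_pos: [0.5463, 0.075, 0.1162]
tcp_rot: [0.697, 0.717, 0.0, 0.001]
force: [-0.5, 0.4, -0.0]
opening: 0.0001
```

```bash
python3 -m handwheel '[[[0,0.001,0,0,0,0,0],[0,0.002,0,0,0,0,0],[0,0.002,0,0,0,0,0]]]'
python3 -m handwheel '[[[0,0.001,0,0,0,0,0],[0,0.002,0,0,0,0,0],[0,0.002,0,0,0,0,0]]]'
python3 - <<'E'
from m import *
k=cal("side");I,D=arm.camera("side");p=proj(k,np.array([.5465,.086,.14])).astype(int);print(p)
x,y=p;a=cv2.resize(I[y-40:y+40,x-50:x+50],None,fx=5,fy=5,interpolation=2)
I2,D2=arm.camera("wrist");b=cv2.resize(I2,(640,400))[:400,200:500]
cv2.imwrite("pics/c5.png",np.hstack([a,b])[...,::-1])
E
```

```text
clock: 10.95
eef_pos: [0.5463, 0.0763, 0.1163]
tcp_rot: [0.697, 0.717, -0.0, 0.002]
force: [0.6, -5.9, 0.7]
opening: -0.0002
clock: 11.25
eef_pos: [0.5463, 0.0767, 0.1164]
tcp_rot: [0.697, 0.717, -0.001, 0.002]
force: [-0.5, -11.0, 2.4]
opening: -0.0001
[319 187]
```

View pics/c5.png

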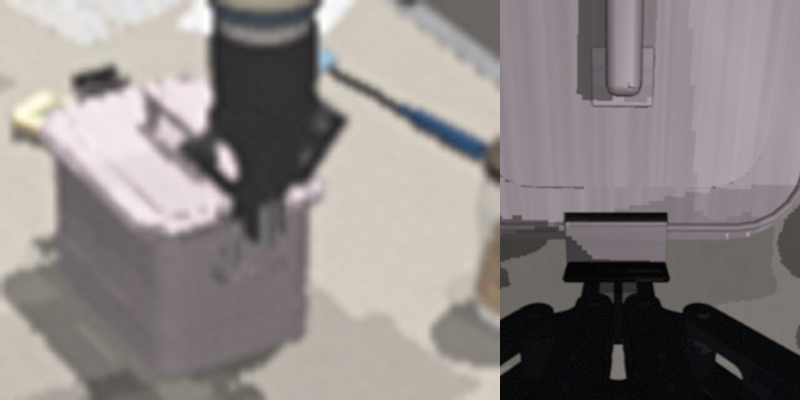

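```bash
python3 -m handwheel '[[[0,0.001,0,0,0,0,0],[0,0.003,0,0,0,0,0],[0,0.004,0,0,0,0,0],[0,0.004,0,0,0,0,0]]]'
python3 -m handwheel '[[[0,0.002,0,0,0,0,0],[0,0.005,0,0,0,0,0],[0,0.005,0,0,0,0,0]]]'
```

```text
clock: 11.75
eef_pos: [0.5463, 0.0772, 0.1167]
tcp_rot: [0.696, 0.718, -0.003, 0.004]
force: [0.2, -22.1, 4.5]
opening: 0.0001
clock: 12.05
eef_pos: [0.5463, 0.0777, 0.1169]
tcp_rot: [0.696, 0.718, -0.006, 0.006]
force: [0.2, -29.4, 4.9]
opening: 0.0001
```

```bash
python3 -m handwheel '[[[0,-0.015,0,0,0,0,0],[0,-0.03,0,0,0,0,0],[0,-0.03,0.05,0,0,0,0],[0,-0.03,0.1,0,0,0,0],[0,-0.02,0.15,0,0,0,0],[0,0.01,0.19,0,0,0,0],[0,0.04,0.23,0,0,0,0],[-0.002,0.08,0.26,0,0,0,0],[-0.004,0.11,0.3,0,0,0,0],[-0.004,0.12,0.33,0,0,0,0],[-0.004,0.12,0.33,0,0,0,0],[-0.004,0.12,0.33,0,0,0,0]]]'
cat > look.py <<'E'
import sys
from m import *
o=arm.observe();print(o["eef_pos"],o["tcp_rot"],o["force"],o["clock"])
k=cal("wrist");I,D=arm.camera("wrist");P=cloud(k,D);Z=P[...,2]
cv2.imwrite(f"pics/{sys.argv[1]}.png",I[:260,180:520][...,::-1])
h=P[(Z>.15)&(Z<.168)&(abs(P[...,0]-.5435)<.05)&(abs(P[...,1]-.2)<.08)];print("handle",rect(h),np.median(h[:,2]))
Y=(P[...,:2]-[.5435,.1997])@[-.027,.9996]
for s in(1,-1):
    m=(abs(P[...,0]-.5435)<.04)&(Y*s>.09)&(Y*s<.16)&(Z>.1)&(I.max(2)<90)
    if m.any():print(s,"out",np.percentile(Y[m]*s,[2,50,98]).round(4),"z",np.percentile(Z[m],[2,50,98]).round(4),m.sum())
for nm,c in(("jar",(.735,.03)),("timer",(.741,-.053)),("probe",(.579,.459))):
    m=(np.hypot(P[...,0]-c[0],P[...,1]-c[1])<.12)&(Z>.015)&(Z<.16);print(nm,np.nanmedian(P[m],0) if m.any() else None)
E
python3 look.py w6
```

```text
clock: 13.25
eef_pos: [0.5421, 0.198, 0.447]
tcp_rot: [0.695, 0.719, -0.005, 0.006]
force: [-0.3, -0.4, 0.1]
opening: -0.0001
[0.54213183 0.19795468 0.44702605] [ 0.69534256  0.71863145 -0.00536024  0.00623128] [-0.30504258 -0.39512639  0.12526897] 13.25
handle (array([544.3, 205.4]), array([ 9.8, 98.6]), 90.98, 617) 0.161843166051289
1 out [0.1168 0.1373 0.1431] z [0.1249 0.1323 0.1357] 422
-1 out [0.0902 0.1086 0.1111] z [0.1315 0.1424 0.1483] 211
jar [0.75094399 0.06480258 0.11908909]
timer [0.74690347 0.03665919 0.13161467]
probe [0.61575499 0.38572957 0.01990181]
```

View pics/w6.png

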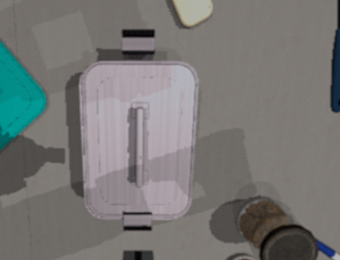

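The -y clip is shut: its tab is at (137,220) with the hook over the lid edge, out 0.111 and z 0.148. The +y clip at (139,40) is still open, so that comes next.

```bash
python3 -m handwheel '[[[-0.003,0.05,0,0,0,0,0],[-0.003,0.1,0,0,0,0,0],[-0.003,0.15,-0.01,0,0,0,0],[-0.003,0.177,-0.05,0,0,0,0],[-0.003,0.177,-0.1,0,0,0,0],[-0.003,0.177,-0.15,0,0,0,0],[-0.003,0.177,-0.2,0,0,0,0],[-0.003,0.177,-0.25,0,0,0,0],[-0.003,0.177,-0.29,0,0,0,0],[-0.003,0.177,-0.32,0,0,0,0],[-0.003,0.177,-0.33,0,0,0,0],[-0.003,0.177,-0.33,0,0,0,0]]]'
python3 -m handwheel '[[[0,-0.005,0,0,0,0,0],[0,-0.01,0,0,0,0,0],[0,-0.015,0,0,0,0,0],[0,-0.02,0,0,0,0,0],[0,-0.025,0,0,0,0,0],[0,-0.03,0,0,0,0,0],[0.001,-0.035,0,0,0,0,0],[0.001,-0.04,0,0,0,0,0],[0.001,-0.045,0,0,0,0,0],[0.001,-0.048,0,0,0,0,0],[0.001,-0.048,0,0,0,0,0]]]'
```

```text
clock: 14.5
eef_pos: [0.5375, 0.3728, 0.1134]
tcp_rot: [0.696, 0.718, -0.009, 0.005]
force: [0.4, -0.1, 0.2]
opening: -0.0001
clock: 15.6
eef_pos: [0.5384, 0.3241, 0.1133]
tcp_rot: [0.696, 0.718, -0.009, 0.005]
force: [0.4, 1.4, 0.9]
opening: -0.0002
```

```bash
python3 -m handwheel '[[[0,-0.001,0,0,0,0,0],[0,-0.003,0,0,0,0,0],[0,-0.004,0,0,0,0,0],[0,-0.005,0,0,0,0,0],[0,-0.005,0,0,0,0,0]]]'
python3 -m handwheel '[[[0,-0.002,0,0,0,0,0],[0,-0.005,0,0,0,0,0],[0,-0.005,0,0,0,0,0]]]'
```

```text
clock: 16.1
eef_pos: [0.5387, 0.3228, 0.1137]
tcp_rot: [0.696, 0.718, -0.006, 0.004]
force: [-1.8, 17.4, -2.3]
opening: 0.0001
clock: 16.4
eef_pos: [0.5387, 0.3226, 0.114]
tcp_rot: [0.697, 0.718, -0.003, 0.002]
force: [-2.5, 22.4, -4.4]
opening: -0.0004
```

```bash
python3 -m handwheel '[[[0,-0.003,0,0,0,0,0],[0,-0.006,0,0,0,0,0],[0,-0.006,0,0,0,0,0]]]'
python3 -m handwheel '[[[0,0.015,0,0,0,0,0],[0,0.03,0,0,0,0,0],[0,0.03,0.05,0,0,0,0],[0,0.03,0.1,0,0,0,0],[0,0.02,0.15,0,0,0,0],[0,-0.01,0.19,0,0,0,0],[0,-0.04,0.23,0,0,0,0],[0.002,-0.08,0.26,0,0,0,0],[0.004,-0.12,0.3,0,0,0,0],[0.004,-0.12,0.33,0,0,0,0],[0.004,-0.12,0.33,0,0,0,0],[0.004,-0.12,0.33,0,0,0,0]]]'
python3 look.py w7
python3 - <<'E'
from m import *
I,D=arm.camera("scene");cv2.imwrite("pics/s7.png",cv2.resize(I[130:230,220:380],None,fx=5,fy=5,interpolation=2)[...,::-1])
for n,ls in(("scene",0),("side",0)):
    k=cal(n);D=arm.camera(n)[1];P=cloud(k,D);Z=P[...,2]
    m=(Z>.148)&(Z<.168)&(abs(P[...,0]-.5435)<.03)&(abs(P[...,1]-.2)<.07);print(n,rect(P[m]),np.median(Z[m]))
    for nm,c in(("jar",(.735,.03)),("timer",(.741,-.053)),("probe",(.579,.459))):
        m=(np.hypot(P[...,0]-c[0],P[...,1]-c[1])<.05)&(Z>.015)&(Z<.16);D0=np.load(n+"0.npz")["D"];P0=cloud(k,D0);m0=(np.hypot(P0[...,0]-c[0],P0[...,1]-c[1])<.05)&(P0[...,2]>.015)&(P0[...,2]<.16)
        print(nm,(np.median(P[m],0)-np.median(P0[m0],0)).round(3))
E
```

```text
clock: 16.7
eef_pos: [0.5389, 0.3224, 0.1145]
tcp_rot: [0.697, 0.717, 0.001, -0.001]
force: [-3.7, 28.2, -5.3]
opening: -0.0001
clock: 17.9
eef_pos: [0.5431, 0.2021, 0.4451]
tcp_rot: [0.697, 0.717, 0.002, -0.0]
force: [0.5, 0.1, 0.0]
opening: -0.0001
[0.54310867 0.20206084 0.44509018] [ 6.97282579e-01  7.16794725e-01  1.52071926e-03 -1.24998033e-04] [0.53764643 0.05483614 0.04099508] 17.9
handle (array([544.8, 198.7]), array([ 8.9, 99.8]), 91.49, 607) 0.1618820579731725
1 out [0.0945 0.1125 0.1156] z [0.1323 0.1445 0.1484] 208
-1 out [0.0913 0.1103 0.1136] z [0.1284 0.1385 0.1477] 260
jar [0.75086788 0.06457929 0.11929665]
timer [0.74696356 0.03678042 0.13187076]
probe [0.61441838 0.39232366 0.01996976]
scene (array([543.3, 196. ]), array([18.2, 99.8]), 91.94, 100) 0.16026121641573432
jar [-0.    -0.     0.001]
timer [ 0.    -0.001  0.   ]
probe [ 0.001 -0.004  0.001]
side (array([542.5, 193.9]), array([105.,  14.]), 89.73, 65) 0.15681225561821788
jar [-0.001 -0.    -0.002]
timer [ 0.002 -0.001 -0.   ]
probe [-0.001 -0.     0.   ]
```

View pics/w7.png

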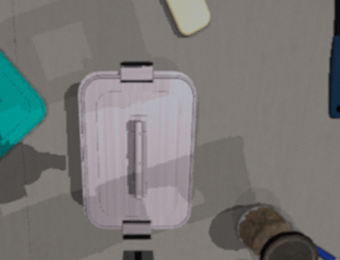

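View pics/s7.png

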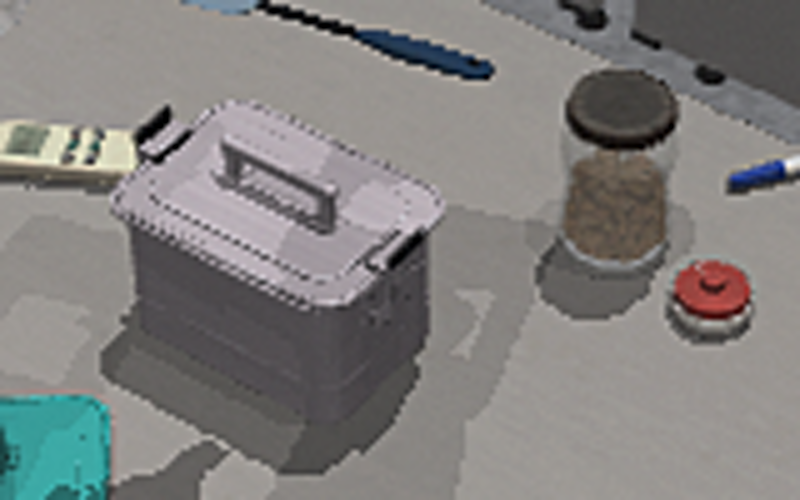

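Both hooks lie over the lid edge, the lid is level, and the bystanders have not moved. I hand the job in.

```bash
python3 -c "
from workcell import arm
print(arm.close_job(),arm.observe()['clock'])"
```

```text
the job is handed in; nothing more can be done
the job is handed in; nothing more can be done
```

The steel lid is on the box, both end clips are shut over its edge, and the job is handed in. I carried the lid over by its handle, seated it in the box's mouth, then pushed the -y and +y clips with the shut fingers until each met its firm stop (28–29 N). The clock read 17.9 s after the last move, and the gripper was clear of everything.

**Lid:** After release the plate was level to within 0.003 rad. In the last wrist view its handle was at (0.545, 0.199), yaw 91.5°. The box was measured at (0.5435, 0.1997), yaw 91.55°.

**Clips:** Both tabs measured 0.1125 m and 0.110 m out at the median, with tops at about 0.148 m. Shut should be 0.1135 m and 0.147 m.

**Bystanders:** The jar, timer and probe were all within about 4 mm of where they started.

**Disagreements:**
- Between the two clip pushes, with the tool slightly tilted, a wrist reading put the handle about 6 mm too far along y. That is more than the lid's 2.5 mm of play, so I put most of it down to camera bias.
- The coarser scene and side views put the handle at y = 0.196 and 0.194. That is 4 and 6 mm off the box centre, but only about 100 and 65 pixels support them.
- The wrist view gave the handle height as 0.162 m, against a nominal 0.156 m, or 0.162 m at the bar's top face.

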